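# Find the full canister

## Task

Three look-alike lidded steel canisters stand on the kitchen counter: one is full, two are empty. Lift them to feel which one is full, and set that one down upright, without dropping it, in the middle of the low wooden riser. Leave the two empty ones standing upright on the counter.

Things in the scene. Friction and masses are not known exactly. Their poses are not given: they have to be found in the camera images.
- tin_a_mid (a point): one of three look-alike round canisters, brushed steel with a flat pale wooden lid that stays on (do not open): 64 mm diameter, 90 mm tall, upright on the counter. This point is its centre, 45 mm above its underside; z points up through the lid. Exactly one of the three, no telling which by eye, is full (total about 0.34 to 0.45 kg); the other two are empty (total about 0.11 kg each)
- tin_b_mid (a point): one of three look-alike round canisters, brushed steel with a flat pale wooden lid that stays on (do not open): 64 mm diameter, 90 mm tall, upright on the counter. This point is its centre, 45 mm above its underside; z points up through the lid. Exactly one of the three, no telling which by eye, is full (total about 0.34 to 0.45 kg); the other two are empty (total about 0.11 kg each)
- tin_c_mid (a point): one of three look-alike round canisters, brushed steel with a flat pale wooden lid that stays on (do not open): 64 mm diameter, 90 mm tall, upright on the counter. This point is its centre, 45 mm above its underside; z points up through the lid. Exactly one of the three, no telling which by eye, is full (total about 0.34 to 0.45 kg); the other two are empty (total about 0.11 kg each)
- riser_top (a point): low square wooden riser, 160 x 160 mm and 30 mm tall, fixed to the counter at the left or right of the canisters. This point is the centre of its flat top, 30 mm above the counter; x and y run along its edges, z up
Things that resemble listed ones, but are neither listed nor needed, are in the scene too. Leave any blue or red look-alike of the part that bears tin_a_mid alone.

How it is judged:
By the outcome, as a careful person would: the job done as asked, in the order asked, and still so for the second after the job is handed in, with the robot touching nothing.
It also fails if it takes over 72 s, if anything falls off the work surface, if the arm or the gripper's body presses on something with over 40 N, if the wrist force passes 120 N, or if a joint passes its speed limit or range.

## Robot

A 6-joint arm with a two-finger parallel gripper is mounted at the origin on the work surface. World frame = base frame: x ahead of the robot, y to its left, z up, the work surface at z = 0. Lengths are in m, angles in rad, forces in N, time in s.
With the tool pointing down it reaches from about 0.225 to 0.875 m from the base axis. Payload 3.4 kg.
Tool frame: the origin (TCP) lies between the finger pads; the fingertips stand 8 mm ahead of it and the grasp point (between the pads) lies 11 mm behind it; z points along the fingers, y is the line along which they close (so a half turn about z gives the same grasp; the last joint's range is limited). The gripper opens to 85 mm and grips with 20 to 120 N. Pads are 22 mm wide; open, the fingers measure 114 mm over their backs; the gripper's body (76 mm by 85 mm) begins 54 mm behind the grasp point. The pads swing forward as they close: fully open they stand 13 mm farther back than shut.
Start: joints at [-1.37, 0.276, 1.505, -0, 1.361, -0.121], TCP at [0.182, -0.546, 0.216] pointing down, gripper open.
Joint ranges: [-2.89, 2.89], [-0.75, 2.08], [0.22, 2.7], [-1.18, 4.32], [0.11, 2.71], [-2.7, 2.7]. Speed limits (rad/s): [2.57, 2.57, 3.14, 3.14, 3.14, 3.14].

## Interface

Orientations are given as a unit quaternion [w, x, y, z].
In Python, from rig import manip gives the robot as it stands.
- The arm moves only by the tool move_arm, never from a script. Its argument "deltas" is a list that holds one entry, the list of rows, each a list of 5 numbers: the shift along the tool's x, y, z normalised to -1 to 1, where 1 is 80 cm, then the turn about the tool's z normalised to -1 to 1, where 1 is 120 degrees, then the closure, from -1 (fully open) to 1 (shut). In form: [[[tx, ty, tz, twist, grip], ...]]. A call has 1 to 12 rows; each row is the pose to reach, as a shift and turn from the pose commanded when the call began, along the tool's axes at that moment; what a row does not reach only later rows make up. A row lasts 1/10 s, in which the tool goes at most 50 mm and 8.59 degrees, less where a joint would pass 70% of its speed; a pose out of reach is approached as far as the arm can. A call with a number of a shift or a turn outside -1 to 1 is refused whole. A call with a gripper value outside its range is refused whole. The fingers move at their own pace and stop on an object; "squeeze" is the grip in N (left out, the last holds). Time passes only in rows, so rows that repeat a pose let the fingers close. It gives the time, the measured TCP pose, the force, the opening and the grip force at its end, in the units of the state.
- manip.get_state(): the state, without advancing time (a new reading comes with each control period).
- manip.get_image(name): name is "scene" or "top"; returns the picture (420x560x3 uint8, red, green, blue); there is no depth.
- manip.camera_params(name): a dict with "fx", "fy", "cx", "cy" (pixels), "R" (3x3) and "t" (3): a world point X has camera coordinates R X + t. Camera axes: x right, y down, z forward; pixel columns grow to the right and rows downward; lengths in m; the calibration is good to about 2 mm. A picture is of the moment at which its call begins. camera_params takes no time and is no camera call.
- manip.sign_off(): hands the job in; it is judged then, once.
The state is a dict: "clock": time; "qpos": joint angles; "qd": joint speeds; "effort": joint torques, N m; "position": TCP position; "ee_rot": TCP orientation; "contact_force": force on the tool from outside, world axes, zero at the start; "moment": the same for the moment, N m; "width": finger opening in m; "gripper_force": force on a finger pad.
Only numpy, scipy, OpenCV 4.12 (cv2) and the standard library are available. Lean on these libraries where they do the work, as an engineer would, in place of code of your own. Each camera call takes 0.05 s, during which the arm holds its last target. There are 200 camera calls.

## Working session

There is one attempt and no reset: what is moved stays moved. The work goes in short steps, Python scripts to look and compute and a tool call to move; the robot and the scene stay as the last step left them, time stands still between calls to the robot, and variables do not carry over. Pictures are saved under pics/ and viewed, at most 10 in all, crops included, and the job is handed in when it is done.

Besides the shell and the picture viewer there is one more tool, called after "Emit:" by a JSON object that holds its "op" and its "data". move_arm: Moves the arm, as the interface text tells. Scaled input: -1 to 1 covers 80 cm each way for a shift and 120 degrees each way for a turn. Its arguments: {"type":"object","properties":{"deltas":{"type":"array","items":{"type":"array","items":{"type":"array","items":{"type":"number","minimum":-1,"maximum":1}}}},"squeeze":{"type":"number"}},"required":["deltas"]}

```bash
mkdir -p pics
python3 - <<'E'
from rig import manip
import cv2,numpy as np
a=manip.get_image("scene");b=manip.get_image("top")
cv2.imwrite("pics/s0.png",a[...,::-1]);cv2.imwrite("pics/t0.png",b[...,::-1])
for n in("scene","top"):print(n,manip.camera_params(n))
print(manip.get_state())
E
```

```text
scene {'fx': 407.62280658961566, 'fy': 407.62280658961566, 'cx': 282.409883813927, 'cy': 212.44731986638422, 'R': array([[-0.50751706,  0.86151728, -0.01464259],
       [ 0.74211502,  0.42841625, -0.51548503],
       [-0.43782614, -0.27248393, -0.85677347]]), 't': array([ 0.25584891, -0.31953598,  1.27622697])}
top {'fx': 383.40225134979056, 'fy': 383.40225134979056, 'cx': 274.42951553404197, 'cy': 210.73789549865012, 'R': array([[-0.01422891, -0.99963224,  0.02308515],
       [-0.9953026 ,  0.01194861, -0.09607267],
       [ 0.09576151, -0.02434372, -0.99510659]]), 't': array([-0.02458423,  0.48073385,  0.94468176])}
{'clock': 0.1, 'qpos': array([-1.36998871e+00,  2.76578890e-01,  1.50602389e+00, -1.51444723e-05,
        1.36071445e+00, -1.20972376e-01]), 'qd': array([ 6.21615408e-04, -2.49198199e-03, -1.60583574e-03,  8.36294634e-05,
       -4.85662241e-04,  9.03602952e-04]), 'effort': array([ 1.83150805e-03, -4.17699587e+01, -2.46405655e+01, -2.74306076e-04,
        5.79411324e-03,  2.15067985e-06]), 'position': array([ 0.1817496 , -0.54498492,  0.21469245]), 'ee_rot': array([-8.61303783e-04,  9.87084479e-01,  1.60198277e-01, -4.18097604e-05]), 'contact_force': array([-0.21170137, -0.12390433, -0.78223499]), 'moment': array([ 0.03297666, -0.00843658,  0.02058518]), 'gripper_force': 0.0, 'width': 0.08559793093393625}
```

View pics/s0.png

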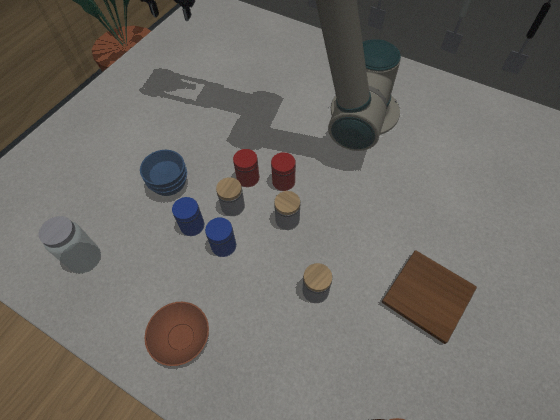

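View pics/t0.png

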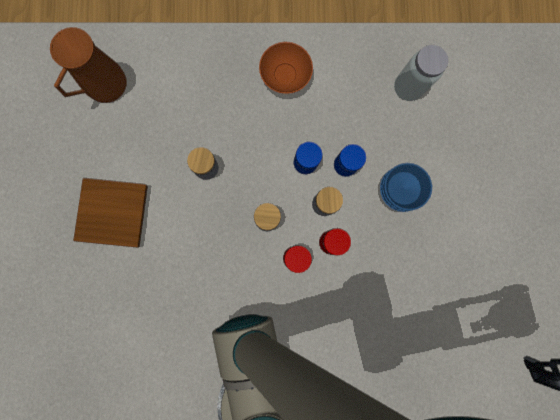

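The scene view shows pale lids at about (230,189), (287,203) and (318,276), with the riser at (430,296). The top view shows the lids at (201,160), (267,216) and (330,200), the riser at (111,212), and blue and red decoys nearby. Next I triangulate.

```bash
cat > h.py <<'E'
import cv2,numpy as np
from rig import manip
C={n:manip.camera_params(n) for n in("scene","top")}
def ray(n,u):
    c=C[n];d=c["R"].T@np.array([(u[0]-c["cx"])/c["fx"],(u[1]-c["cy"])/c["fy"],1]);return -c["R"].T@c["t"],d/np.linalg.norm(d)
def onz(n,u,z):
    o,d=ray(n,u);return o+d*(z-o[2])/d[2]
def tri(us,ut):
    o1,d1=ray("scene",us);o2,d2=ray("top",ut)
    s=np.linalg.lstsq(np.c_[d1,-d2],o2-o1,rcond=None)[0];p,q=o1+s[0]*d1,o2+s[1]*d2
    return (p+q)/2,np.linalg.norm(p-q)
def blobs(img,lo,hi,amin,amax):
    m=cv2.inRange(cv2.cvtColor(img,cv2.COLOR_RGB2HSV),lo,hi)
    m=cv2.morphologyEx(m,cv2.MORPH_OPEN,np.ones((3,3)))
    cs=cv2.findContours(m,cv2.RETR_EXTERNAL,cv2.CHAIN_APPROX_NONE)[0]
    return [c for c in cs if amin<cv2.contourArea(c)<amax]
E
python3 - <<'E'
from h import *
I={n:cv2.imread(f"pics/{f}0.png")[...,::-1].copy() for n,f in(("scene","s"),("top","t"))}
for n,pts in(("scene",[(230,187),(287,203),(318,274),(430,296)]),("top",[(201,160),(267,216),(330,200),(111,212)])):
    h=cv2.cvtColor(I[n],cv2.COLOR_RGB2HSV)
    print(n,[h[y,x].tolist() for x,y in pts])
    for lo,hi,a,b in(((8,60,115),(28,255,255),150,1500),((3,90,40),(20,255,125),2000,9000)):
        for c in blobs(I[n],lo,hi,a,b):
            r=cv2.minAreaRect(c);e=cv2.fitEllipse(c)
            print(n,cv2.contourArea(c),"rect",np.round(r[0],1),np.round(r[1],1),round(r[2],1),"ell",np.round(e[0],1),np.round(e[1],1))
E
```

```text
scene [[18, 88, 124], [17, 90, 141], [18, 84, 121], [11, 123, 93]]
scene 551.0 rect [317.5 276. ] [26. 27.] 90.0 ell [317.6 276.2] [25.6 27.4]
scene 387.5 rect [287. 201.] [20. 24.] 90.0 ell [286.8 201.1] [20.4 24.4]
scene 355.5 rect [228.5 187.5] [19. 23.] 90.0 ell [228.3 187.3] [19.  23.9]
scene 3100.5 rect [176.5 333.5] [63. 63.] 90.0 ell [176.3 333.4] [58.7 67.3]
scene 4557.0 rect [429.5 295.9] [76.5 64.1] 31.0 ell [429.8 295.8] [72.2 87.8]
top [[18, 130, 141], [18, 130, 149], [18, 127, 157], [14, 187, 109]]
top 525.0 rect [267. 216.] [26. 26.] 90.0 ell [266.8 215.9] [25.9 26. ]
top 510.5 rect [329.5 199.5] [25. 25.] 90.0 ell [329.4 199.5] [25.3 25.8]
top 509.0 rect [200.  159.5] [25. 26.] 90.0 ell [200.  159.8] [25.1 25.9]
top 844.0 rect [285.5  70. ] [34. 33.] 90.0 ell [286.1  70.5] [32.2 33.8]
top 605.5 rect [72.4 43.6] [36.  27.8] 59.0 ell [71.2 44.9] [25.7 34.1]
top 4024.5 rect [110.  212.4] [67.  63.6] 6.0 ell [110.  212.5] [73.  76.6]
top 2002.5 rect [286.  68.] [50. 52.] 90.0 ell [285.5  67.6] [49.9 51.2]
top 3230.5 rect [82. 71.] [87.7 59.4] 45.0 ell [86.5 66.7] [53.8 88.2]
```

Run:
```python
from h import *
I={n:cv2.imread(f"pics/{f}0.png")[...,::-1].copy() for n,f in(("scene","s"),("top","t"))}
P={"B":((228.3,187.3),(329.4,199.5)),"A":((286.8,201.1),(266.8,215.9)),"C":((317.6,276.2),(200,159.8))}
for k,(s,t) in P.items():print(k,*tri(s,t),"top@.09",onz("top",t,.09)[:2],"scene@.09",onz("scene",s,.09)[:2])
for n in I:
    h=cv2.cvtColor(I[n],cv2.COLOR_RGB2HSV)
    c=[c for c in blobs(I[n],(3,90,40),(20,255,125),3500,9000)][0]
    hl=cv2.convexHull(c)
    q=cv2.approxPolyDP(hl,5,True)[:,0];print(n,"riser",q.tolist());print(np.round([onz(n,p,.03)[:2] for p in q],3).tolist())
for nm,lo,hi in(("red",(0,180,100),(4,255,255)),("blue",(110,150,80),(125,255,255))):
    for c in blobs(I["top"],lo,hi,150,2500):
        e=cv2.fitEllipse(c);print(nm,np.round(e[0],1),onz("top",e[0],.06)[:2])
s=np.hstack([cv2.resize(I["scene"][240:350,370:490],None,fx=3,fy=3,interpolation=2),cv2.resize(I["scene"][160:270,190:310],None,fx=3,fy=3,interpolation=2)])
cv2.imwrite("pics/c1.png",s[...,::-1])
```

```text
B [ 0.49913795 -0.15966857  0.08876505] 0.0004923691842938687 top@.09 [ 0.49910316 -0.15968048] scene@.09 [ 0.49967547 -0.15881007]
A [ 0.46193146 -0.01102612  0.08999791] 0.0003505833247458075 top@.09 [ 0.46201129 -0.01118225] scene@.09 [ 0.4618572  -0.01086696]
C [0.59742886 0.14603289 0.08895723] 0.0008563757970035543 top@.09 [0.59737066 0.14546877] scene@.09 [0.59763644 0.14655857]
scene riser [[414, 251], [475, 286], [447, 341], [384, 301]]
[[0.399, 0.31], [0.413, 0.464], [0.566, 0.45], [0.552, 0.297]]
top riser [[83, 178], [146, 186], [138, 246], [74, 240]]
[[0.568, 0.447], [0.546, 0.29], [0.396, 0.307], [0.413, 0.463]]
red [297.4 258.8] [ 0.36014519 -0.08368152]
red [336.3 241.1] [ 0.4012948  -0.17860509]
```

View pics/c1.png

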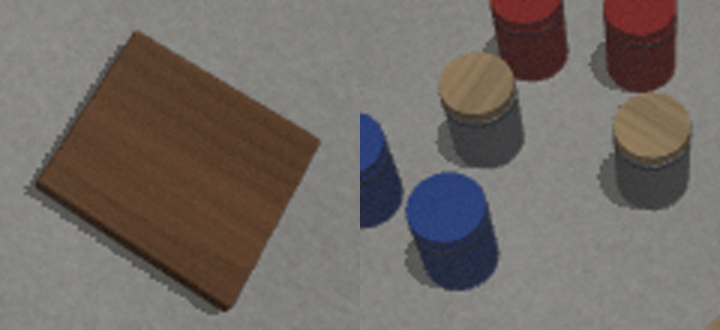

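```bash
cat >> h.py <<'E'
def go(tgt,yaw=None):
    """row from measured pose to a TCP target with tool x at world yaw (deg)"""
    s=manip.get_state();w,x,y,z=s["ee_rot"];from scipy.spatial.transform import Rotation as Ro
    R=Ro.from_quat([x,y,z,w]).as_matrix();d=R.T@(np.array(tgt)-s["position"])/.8
    yw=np.degrees(np.arctan2(R[1,0],R[0,0]));tw=0 if yaw is None else -((yaw-yw+180)%360-180)/120
    print("row",np.round(d,4),round(tw,4),"yaw",round(yw,2),"tilt",R[2].round(4),"F",s["contact_force"].round(2),"t",s["clock"],"q",s["qpos"].round(2))
E
python3 - <<'E'
from h import *
S=[[414, 251], [475, 286], [447, 341], [384, 301]];T=[[138,246],[74,240],[83,178],[146,186]]
P=[tri(s,t) for s,t in zip(S,T)]
for p in P:print(p)
print("riser",np.mean([p[0] for p in P],0))
for u in((297.4,258.8),(336.3,241.1),(308,156),(351,158)):print(onz("top",u,.09)[:2])
go([.499,-.160,.2147],0)
E
```

```text
(array([0.39615282, 0.30952531, 0.02462554]), np.float64(0.0016599309912924253))
(array([0.41321007, 0.46369747, 0.0302192 ]), np.float64(0.0007219515914663963))
(array([0.56705237, 0.44794488, 0.0306362 ]), np.float64(0.003097526337175389))
(array([0.54723982, 0.29579884, 0.01711918]), np.float64(0.003712353588475842))
riser [0.48091377 0.37924163 0.02565003]
[ 0.36103733 -0.08109548]
[ 0.40080978 -0.17314029]
[ 0.60432988 -0.11132496]
[ 0.59856391 -0.21437114]
row [ 0.5284 -0.3311  0.0007] 0.1536 yaw 18.44 tilt [ 2.0e-04 -1.7e-03 -1.0e+00] F [-0.21 -0.12 -0.78] t 0.1 q [-1.37  0.28  1.51 -0.    1.36 -0.12]
```

Emit:
{"op": "move_arm", "data": {"deltas": [[[0.528, -0.331, 0, 0.154, -1], [0.528, -0.331, 0, 0.154, -1], [0.528, -0.331, 0, 0.154, -1], [0.528, -0.331, 0, 0.154, -1], [0.528, -0.331, 0, 0.154, -1], [0.528, -0.331, 0, 0.154, -1], [0.528, -0.331, 0, 0.154, -1], [0.528, -0.331, 0, 0.154, -1], [0.528, -0.331, 0, 0.154, -1], [0.528, -0.331, 0, 0.154, -1], [0.528, -0.331, 0, 0.154, -1], [0.528, -0.331, 0, 0.154, -1]]], "squeeze": 40}}

```text
clock: 1.3
position: [0.4989, -0.1597, 0.2149]
ee_rot: [0.0, 1.0, 0.001, -0.001]
contact_force: [-0.4, -0.2, -0.9]
width: 0.0855
gripper_force: 0.0
```

Run:
```python
from h import *
go([.499,-.160,.046],0)
i=manip.get_image("scene");cv2.imwrite("pics/s1.png",i[...,::-1]);print(manip.get_state()["position"])
```

```text
row [0.0005 0.0003 0.2111] 0.0012 yaw 0.14 tilt [-1.5e-03  2.0e-04 -1.0e+00] F [-0.36 -0.17 -0.9 ] t 1.3 q [-0.44  0.2   1.61 -0.    1.33  1.13]
[ 0.49826164 -0.16070772  0.2150009 ]
```

View pics/s1.png

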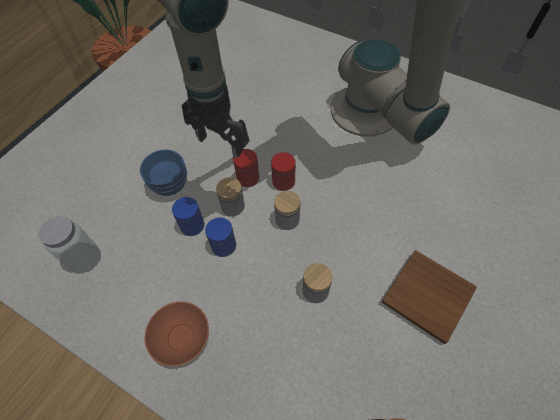

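The picture shows the gripper above lid B at (230,189), and nothing has been disturbed. I'll descend, then grip.

Emit:
{"op": "move_arm", "data": {"deltas": [[[0, 0, 0.05, 0, -1], [0, 0, 0.1, 0, -1], [0, 0, 0.14, 0, -1], [0, 0, 0.18, 0, -1], [0, 0, 0.2, 0, -1], [0, 0, 0.21, 0, -1], [0, 0, 0.21, 0, -1], [0, 0, 0.21, 0, 1], [0, 0, 0.21, 0, 1], [0, 0, 0.21, 0, 1], [0, 0, 0.21, 0, 1], [0, 0, 0.21, 0, 1]]]}}

```text
clock: 2.55
position: [0.4999, -0.1615, 0.0491]
ee_rot: [0.001, 1.0, -0.0, 0.001]
contact_force: [-1.0, -0.1, 7.0]
width: 0.0628
gripper_force: 44.0
```

Emit:
{"op": "move_arm", "data": {"deltas": [[[0, 0, -0.015, 0, 1], [0, 0, -0.03, 0, 1], [0, 0, -0.05, 0, 1], [0, 0, -0.05, 0, 1], [0, 0, -0.05, 0, 1], [0, 0, -0.05, 0, 1], [0, 0, -0.05, 0, 1]]]}}

```text
clock: 3.25
position: [0.4982, -0.1605, 0.0868]
ee_rot: [-0.0, 1.0, -0.0, -0.001]
contact_force: [-0.3, -0.1, -0.2]
width: 0.0627
gripper_force: 44.4
```

Run:
```python
from h import *
for i in range(4):
    s=manip.get_state();print(s["clock"],s["contact_force"].round(2),s["position"].round(4),s["effort"][1:3].round(2));manip.get_image("top")
```

```text
3.25 [-0.28 -0.07 -0.18] [ 0.4982 -0.1605  0.0868] [-40.02 -20.71]
3.3 [ 0.04  0.35 -1.56] [ 0.4983 -0.1605  0.0868] [-39.94 -20.66]
3.35 [-0.99  0.6   0.02] [ 0.4984 -0.1605  0.0869] [-39.87 -20.62]
3.4 [-0.69 -0.62 -1.  ] [ 0.4985 -0.1606  0.087 ] [-39.82 -20.61]
```

Emit:
{"op": "move_arm", "data": {"deltas": [[[0, 0, 0.02, 0, 1], [0, 0, 0.035, 0, 1], [0, 0, 0.044, 0, 1], [0, 0, 0.049, 0, 1], [0, 0, 0.049, 0, 1], [0, 0, 0.049, 0, -1], [0, 0, 0.049, 0, -1], [0, 0, 0.049, 0, -1], [0, 0, 0.049, 0, -1], [0, 0, 0.02, 0, -1], [0, 0, -0.03, 0, -1], [0, 0, -0.08, 0, -1]]]}}

```text
clock: 4.65
position: [0.4982, -0.1605, 0.1519]
ee_rot: [-0.0, 1.0, -0.0, -0.001]
contact_force: [1.6, 0.0, -0.7]
width: 0.0857
gripper_force: 0.0
```

Run:
```python
from h import *
go([.462,-.011,.15],0)
t=manip.get_image("top")
for c in blobs(t,(8,60,115),(28,255,255),150,600):
    e=cv2.fitEllipse(c);print(np.round(e[0],1),np.round(e[1],1),onz("top",e[0],.089).round(4))
```

```text
row [-0.0454 -0.1868  0.0027] -0.0003 yaw -0.04 tilt [-2.e-03 -8.e-04 -1.e+00] F [ 1.61  0.05 -0.71] t 4.65 q [-0.44  0.25  1.71 -0.    1.18  1.13]
[266.8 215.9] [25.9 26.2] [ 0.4621 -0.0112  0.089 ]
[200.  159.8] [25.1 25.9] [0.5977 0.1455 0.089 ]
```

Emit:
{"op": "move_arm", "data": {"deltas": [[[-0.0455, -0.187, 0, 0, -1], [-0.0455, -0.187, 0, 0, -1], [-0.0455, -0.187, 0, 0, -1], [-0.0455, -0.187, 0, 0, -1], [-0.0455, -0.187, 0, 0, -1], [-0.0455, -0.187, 0.04, 0, -1], [-0.0455, -0.187, 0.08, 0, -1], [-0.0455, -0.187, 0.11, 0, -1], [-0.0455, -0.187, 0.125, 0, -1], [-0.0455, -0.187, 0.13, 0, -1], [-0.0455, -0.187, 0.13, 0, -1], [-0.0455, -0.187, 0.13, 0, 1]]]}}

```text
clock: 5.9
position: [0.4636, -0.0119, 0.0481]
ee_rot: [0.0, 1.0, -0.001, 0.001]
contact_force: [-0.4, 0.2, 0.5]
width: 0.0732
gripper_force: 0.0
```

Emit:
{"op": "move_arm", "data": {"deltas": [[[0, 0, 0, 0, 1], [0, 0, 0, 0, 1], [0, 0, 0, 0, 1], [0, 0, 0, 0, 1], [0, 0, -0.015, 0, 1], [0, 0, -0.03, 0, 1], [0, 0, -0.05, 0, 1], [0, 0, -0.05, 0, 1], [0, 0, -0.05, 0, 1], [0, 0, -0.05, 0, 1], [0, 0, -0.05, 0, 1]]]}}

```text
clock: 7.0
position: [0.4617, -0.011, 0.0866]
ee_rot: [-0.0, 1.0, -0.0, -0.001]
contact_force: [-0.8, -0.4, -3.7]
width: 0.0627
gripper_force: 45.9
```

Run:
```python
from h import *
for i in range(4):
    s=manip.get_state();print(s["clock"],s["contact_force"].round(2),s["position"].round(4),s["effort"][1:3].round(2));t=manip.get_image("top")
cv2.imwrite("pics/t2.png",t[...,::-1])
for c in blobs(t,(8,60,115),(28,255,255),150,600):
    e=cv2.fitEllipse(c);print(np.round(e[0],1),np.round(e[1],1),onz("top",e[0],.089).round(4))
```

```text
7.0 [-0.82 -0.41 -3.65] [ 0.4617 -0.011   0.0866] [-35.33 -20.73]
7.05 [ 0.69  0.04 -2.61] [ 0.4619 -0.011   0.0867] [-35.26 -20.68]
7.1 [-0.94  0.17 -3.16] [ 0.4621 -0.011   0.0868] [-35.2  -20.66]
7.15 [ 0.18 -0.04 -3.09] [ 0.4622 -0.011   0.0869] [-35.16 -20.66]
[331.2 199.2] [20.  27.4] [ 0.4998 -0.1643  0.089 ]
[200.  159.8] [25.1 25.9] [0.5977 0.1455 0.089 ]
```

View pics/t2.png

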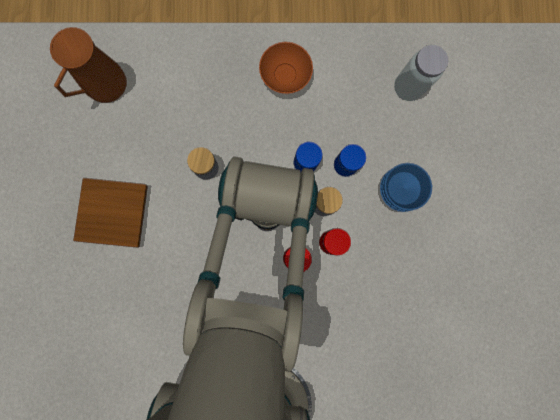

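A reads about -3.1 N against -0.7 N for B, so A is the full one. The picture shows the other tins still upright, with B's lid at (330,200) and C's at (201,160). I'll carry A over to the riser.

Emit:
{"op": "move_arm", "data": {"deltas": [[[0, 0, -0.03, 0, 1], [0, 0, -0.07, 0, 1], [0, -0.03, -0.1, 0, 1], [0, -0.08, -0.1, 0, 1], [0.005, -0.13, -0.1, 0, 1], [0.01, -0.18, -0.1, 0, 1], [0.01, -0.23, -0.1, 0, 1], [0.015, -0.28, -0.1, 0, 1], [0.02, -0.33, -0.1, 0, 1], [0.025, -0.38, -0.1, 0, 1], [0.025, -0.43, -0.1, 0, 1], [0.025, -0.46, -0.1, 0, 1]]]}}

```text
clock: 8.4
position: [0.4826, 0.36, 0.1668]
ee_rot: [-0.001, 1.0, 0.0, -0.0]
contact_force: [0.3, -1.0, -2.9]
width: 0.0629
gripper_force: 46.9
```

Emit:
{"op": "move_arm", "data": {"deltas": [[[0, -0.02, 0, 0, 1], [0, -0.0275, 0, 0, 1], [0, -0.0275, 0, 0, 1], [0, -0.0275, 0.03, 0, 1], [0, -0.0275, 0.06, 0, 1], [0, -0.0275, 0.08, 0, 1], [0, -0.0275, 0.09, 0, 1], [0, -0.0275, 0.09, 0, 1], [0, -0.0275, 0.09, 0, 1], [0, -0.0275, 0.09, 0, 1]]]}}

```text
clock: 9.4
position: [0.4838, 0.379, 0.0968]
ee_rot: [-0.001, 1.0, -0.001, 0.001]
contact_force: [0.3, 0.2, -3.2]
width: 0.0625
gripper_force: 46.9
```

Run:
```python
from h import *
go([.482,.379,.0785],0)
f=[]
for i in range(5):f.append(manip.get_state()["contact_force"]);im=manip.get_image("scene")
print(np.mean(f,0))
cv2.imwrite("pics/s3.png",cv2.resize(im[200:380,300:540],None,fx=3,fy=3)[...,::-1])
```

```text
row [-0.0023  0.0001  0.0228] -0.0005 yaw -0.07 tilt [ 0.0022 -0.0011 -1.    ] F [ 0.29  0.18 -3.16] t 9.4 q [ 0.55  0.42  1.6  -0.    1.12  2.12]
[ 0.02439857  0.12715602 -3.62142044]
```

View pics/s3.png

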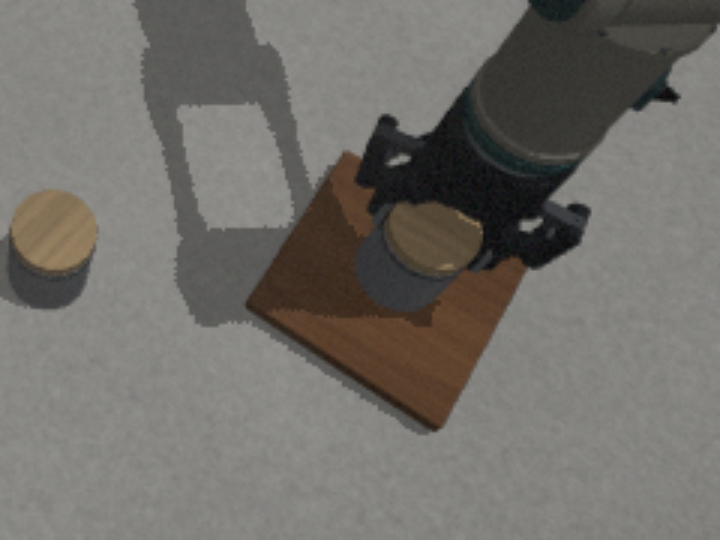

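Run:
```python
from h import *
def pr(n,X):
    c=C[n];p=c["R"]@np.array(X)+c["t"];return np.array([c["fx"]*p[0]/p[2]+c["cx"],c["fy"]*p[1]/p[2]+c["cy"]])
for X in([.4838,.379,.048],[.4838,.379,.138],[.597,.146,0],[.597,.146,.09]):print((pr("scene",X)-[300,200])*3)
```

```text
[394.00284406 272.77575801]
[432.9623302  227.00627195]
[ 45.85899361 270.68232676]
[ 52.5338837  227.53912264]
```

The projected axis of an upright tin matches the picture, with the lid at crop (433,237), so A is upright. I'll lower it with small steps.

Emit:
{"op": "move_arm", "data": {"deltas": [[[-0.002, 0, 0.008, 0, 1], [-0.002, 0, 0.014, 0, 1], [-0.002, 0, 0.018, 0, 1], [-0.002, 0, 0.02, 0, 1], [-0.002, 0, 0.02, 0, 1]]]}}

```text
clock: 10.15
position: [0.4812, 0.3789, 0.0793]
ee_rot: [0.0, 1.0, -0.0, -0.0]
contact_force: [0.4, 0.4, -4.0]
width: 0.0628
gripper_force: 46.9
```

Emit:
{"op": "move_arm", "data": {"deltas": [[[0, 0, 0.0015, 0, 1], [0, 0, 0.0015, 0, 1], [0, 0, 0.0015, 0, 1]]]}}

```text
clock: 10.45
position: [0.4816, 0.379, 0.0789]
ee_rot: [-0.0, 1.0, -0.0, 0.0]
contact_force: [-1.2, -2.0, 1.2]
width: 0.0629
gripper_force: 47.3
```

Emit:
{"op": "move_arm", "data": {"deltas": [[[0, 0, 0.0015, 0, 1], [0, 0, 0.0015, 0, 1], [0, 0, 0.0015, 0, 1]]]}}

```text
clock: 10.75
position: [0.4816, 0.379, 0.0789]
ee_rot: [-0.0, 1.0, -0.0, 0.001]
contact_force: [-3.0, -1.8, 8.2]
width: 0.0627
gripper_force: 48.1
```

Emit:
{"op": "move_arm", "data": {"deltas": [[[0, 0, -0.001, 0, 0.2], [0, 0, -0.001, 0, -1], [0, 0, -0.001, 0, -1], [0, 0, -0.001, 0, -1], [0, 0, -0.001, 0, -1], [0, 0, -0.03, 0, -1], [0, 0, -0.07, 0, -1], [0, 0, -0.1, 0, -1], [0, 0, -0.1, 0, -1]]]}}

```text
clock: 11.65
position: [0.4835, 0.3804, 0.1608]
ee_rot: [-0.002, 1.0, -0.0, 0.003]
contact_force: [0.6, 0.5, 0.0]
width: 0.0852
gripper_force: 0.0
```

Run:
```python
from h import *
f=[]
for i in range(6):f.append(manip.get_state()["contact_force"]);im=manip.get_image("scene")
print("empty hand",np.mean(f,0))
go([.5975,.146,.16],0)
```

```text
empty hand [-0.13292656 -0.03707101 -0.1880289 ]
row [ 0.1466  0.2903 -0.0056] -0.0004 yaw -0.05 tilt [-0.0026  0.0017 -1.    ] F [-0.05 -0.79 -0.27] t 11.95 q [ 0.55  0.37  1.52 -0.    1.26  2.13]
```

The empty hand reads -0.2 N and A read -3.4 N, a net of about 0.35 kg, so A is full and C need not be lifted. I'll retreat and check.

Emit:
{"op": "move_arm", "data": {"deltas": [[[0, 0, -0.06, 0, -1], [0, 0, -0.12, 0, -1], [-0.05, 0.05, -0.18, 0, -1], [-0.1, 0.1, -0.2, 0, -1], [-0.15, 0.15, -0.2, 0, -1], [-0.15, 0.2, -0.2, 0, -1], [-0.15, 0.25, -0.2, 0, -1], [-0.15, 0.3, -0.2, 0, -1], [-0.15, 0.35, -0.2, 0, -1], [-0.15, 0.4, -0.2, 0, -1], [-0.15, 0.4, -0.2, 0, -1]]]}}

```text
clock: 13.05
position: [0.3606, 0.0548, 0.3164]
ee_rot: [0.001, 1.0, -0.004, -0.001]
contact_force: [0.8, 0.4, -0.3]
width: 0.0853
gripper_force: 0.0
```

Run:
```python
from h import *
s=manip.get_image("scene");t=manip.get_image("top")
print(manip.get_state()["position"])
for n,i in(("scene",s),("top",t)):
  for c in blobs(i,(8,60,115),(28,255,255),150,700):
    e=cv2.fitEllipse(c);print(n,np.round(e[0],1),np.round(e[1],1),"z.09",onz(n,e[0],.09)[:2].round(4),"z.12",onz(n,e[0],.12)[:2].round(4))
cv2.imwrite("pics/f.png",np.hstack([cv2.resize(s,(400,300)),cv2.resize(t,(400,300))])[...,::-1])
```

```text
[0.36081273 0.05851435 0.3164845 ]
scene [125.3 406.9] [18.1 25.4] z.09 [ 1.0115 -0.0431] z.12 [ 1.0085 -0.0322]
scene [ 83.3 382.8] [ 6.5 35.3] z.09 [ 1.0209 -0.1424] z.12 [ 1.0175 -0.128 ]
scene [ 20.5 336. ] [10.1 35. ] z.09 [ 1.0208 -0.3201] z.12 [ 1.0174 -0.2993]
scene [442.5 277.7] [25.  30.8] z.09 [0.4637 0.3841] z.12 [0.4801 0.3799]
scene [317.6 276.1] [25.7 27.4] z.09 [0.5976 0.1465] z.12 [0.6092 0.1506]
scene [228.6 187.4] [19.1 23.8] z.09 [ 0.4995 -0.158 ] z.12 [ 0.5147 -0.1429]
top [ 92.9 208.7] [27.2 28.1] z.09 [0.4839 0.3931] z.12 [0.4807 0.3797]
top [328.9 199.6] [25.3 26.1] z.09 [ 0.4988 -0.1585] z.12 [ 0.4951 -0.1534]
top [200.1 159.7] [25.2 26. ] z.09 [0.5975 0.1453] z.12 [0.5905 0.1402]
```

View pics/f.png

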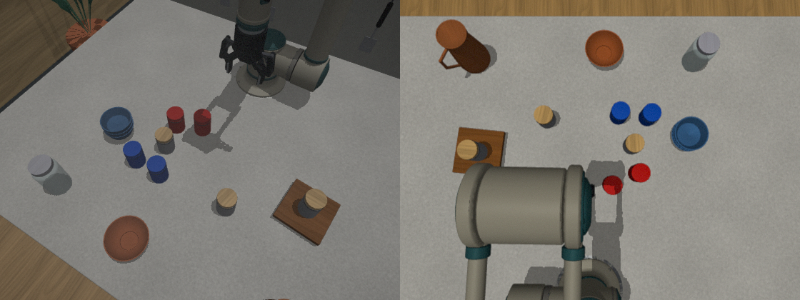

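The canister lid is at (442,278) in the scene image and (93,209) in the top image. Both give (0.480,0.380) at z=0.12, about 1 mm from the riser's centre, and B and C stand upright on the counter.

```bash
python3 -c "
from rig import manip
print(manip.sign_off())"
```

```text
the job is handed in; nothing more can be done
None
```

The full canister (tin A, about 0.35 kg by feel) stands upright within about 2 mm of the riser's centre, and the two empties stand upright on the counter; I lifted A and B but not C, since A's weight settled it, and handed in at about 13 s.

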